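# Dock the glue pot

### The job

Slide the green glue pot sideways along its station into the bay that has the red tag behind it, without lifting or tipping it: its square foot has to run in under the lips of that bay, until you feel it press against the rubber-faced end stop. Push gently, never ram the stops, leave the pot home against the stop, let go, and leave the things around the station where they are.

Things in the scene. Friction and masses are not known exactly. Their poses are not given: they have to be found in the camera images.
- station: Fixed dark steel base plate, 314 mm along y, x from -60 to +66 mm, 8 mm thick, on the worktop. Origin: on the worktop, midway between its two bays; x points away from the robot, y to the left along the slide. Plate top at z = 8. A bay at each end, open to the middle. Two posts 12 mm thick at the rear (x = 57, y = +-148) carry the light bar's arms (z = 202 to 216).
- bay_left (a point): Centre of a pot's foot that is home in the left bay (on the plate, y = +95 of the station). Each bay: a channel 93 mm wide (along x) between side rails from 75 mm off the station's middle to the stop's face at 140 mm; its mouth flares from 58 mm. Lips on the rails, 10.5 to 14.5 mm above the plate, reach in to 39.5 mm from the centre line and hold the foot down.
- bay_right (a point): The same for the right bay (y = -95 of the station).
- light_bar (a point): Centre of the underside of the light bar, 314 mm along the station's y, 40 mm wide (x = -121 to -81), 199 mm above the worktop, straight over the path of the pot's handle. It blocks a gripper coming straight down on the handle: come in tilted 30 to 45 degrees, the gripper's body leaning out to the station's -x (toward the robot).
- stop_left: End stop of the left bay, an aluminium block with a rubber face, 80 mm along x, 22 mm high, fixed to the station. Origin: on the plate, in the middle of the face that the foot meets; axes as the station's; the pot comes to it moving to +y.
- stop_right: The same at the right bay; the pot comes to it moving to -y.
- tag_red: Red tag, an upright plate 56 mm wide, 4 mm thick and 52 mm high, fixed at the rear of the station behind one of the bays (left or right, it changes). Origin: centre of its underside, 61 mm in +x behind the centre of a pot that is home in that bay; axes as the station's.
- tag_blue: The same in blue, behind the other bay.
- glue_pot: Loose green pot with fixed steel lid, 0.3 to 0.6 kg. Square steel foot 90 x 90 x 8 mm; round body 72 mm in diameter, 106 mm high with the lid's black knob. Origin: centre of the foot's underside, z up; at the start it stands on the plate between the bays, turned a little. A straight black handle points to its -x.
- handle (a point): Black handle of the pot, 20 mm wide (y), 18 mm high, from x = -54 to -116 mm of the pot. Point on the handle's centre line where it is best gripped, at x = -92, z = 60 mm of the pot; axes as the pot's.
- sanding_block: Bystander: wooden sanding block 60 x 100 x 31 mm on the worktop in front of the station. Origin: centre of its underside.
- mug: Bystander: cream mug, 70 mm wide, 62 mm high, to the left of the station. Origin: centre of its underside.
- masking_tape: Bystander: roll of masking tape lying flat, diameter 105 mm, 24 mm high, on the worktop in front of the station. Origin: centre of its underside.

How it is judged:
On the way:
1. the pot's foot is pressed against the end stop of the bay with the red tag (2 N or more) ((contact force between glue_pot and stop_left above 2 N or contact force between glue_pot and stop_right above 2 N) and y of glue_pot in the frame of tag_red between -0.004 and 0.004 m and x of glue_pot in the frame of tag_red between -0.065 and -0.057 m and angle between the x axis of glue_pot and the x axis of station, either way round below 0.05 rad), for 0.1 s.
At the end, for the whole second after the job is handed in: The pot stands at rest in the bay with the red tag, upright on the plate, its foot within 3 mm of the fully home position along the slide, within 4 mm of the bay's centre line across it and square to the bay within 3 degrees, with the robot touching nothing (y of glue_pot in the frame of tag_red between -0.003 and 0.003 m and x of glue_pot in the frame of tag_red between -0.065 and -0.057 m and angle between the x axis of glue_pot and the x axis of station, either way round below 0.05 rad and z of glue_pot in the frame of station between 0.005 and 0.0105 m and angle between glue_pot's own z axis and vertical below 0.04 rad and linear speed of glue_pot below 0.01 m/s).
It fails at once if the pot is lifted more than 12 mm off the plate (z of glue_pot in the frame of station above 0.02 m).
It fails at once if the pot is tipped more than 10 degrees (angle between glue_pot's own z axis and vertical above 0.175 rad).
It fails at once if a stop is rammed (pot against stop over 30 N) (contact force between glue_pot and stop_left above 30 N or contact force between glue_pot and stop_right above 30 N).
It fails at once if a bystander is pushed more than 20 mm from its place (distance of any of sanding_block, mug, masking_tape from where it was at the start of the episode above 0.02 m).
It also fails if it takes over 50 s, if anything falls off the work surface, if the arm or the gripper's body presses on something with over 40 N, if the wrist force passes 120 N, or if a joint passes its speed limit or range.

### The arm

A 6-joint arm with a two-finger parallel gripper is mounted at the origin on a cart in front of the work surface, level with it; the furniture and walls round the work are solid. World frame = base frame: x ahead of the robot, y to its left, z up, the work surface at z = 0. Lengths are in m, angles in rad, forces in N, time in s.
With the tool pointing down it reaches from about 0.3 to 0.75 m from the base axis. Payload 8.5 kg.
Tool frame: the origin (TCP) lies at the very end of the fingers, on their centre line; the grasp point (between the pads) lies 19 mm behind it (env.grip_depth is the distance from the TCP to the grasp point, in m); z points along the fingers, y is the line along which they close (so a half turn about z gives the same grasp; the last joint's range is limited). The gripper opens to 88 mm and grips with 3 to 60 N. Pads are 18 mm wide; open, the fingers measure 123 mm over their backs; the gripper's body (75 mm by 187 mm) begins 45 mm behind the grasp point.
Start: joints at [-1.546, 0.381, 1.297, -0, 1.464, -0.215], TCP at [0.131, -0.534, 0.239] pointing down, gripper open.
Joint ranges: [-3.11, 3.11], [-0.89, 2.33], [0.22, 2.48], [-1.42, 4.56], [0.17, 2.85], [-2.88, 2.88]. Speed limits (rad/s): [2.39, 2.39, 3.14, 3.14, 3.14, 3.14].

### API

Orientations are given as a unit quaternion [x, y, z, w].
In Python, from plant import env, vision, spotter gives the robot as it stands.
- The arm moves only by the tool move_arm, never from a script. Its arguments are lists of equal length, an entry for each row: "gripper": the finger opening in mm, from 0 to 88.1; "slide": the shift along the tool's x, y, z normalised to -1 to 1, where 1 is 250 mm, a list of three; "turn": the turn about the tool's z normalised to -1 to 1, where 1 is 180 degrees. In form: {"gripper": [gripper, ...], "slide": [[tx, ty, tz], ...], "turn": [turn, ...]}. A call has 1 to 10 rows; each row is the pose to reach, as a shift and turn from the pose commanded when the call began, along the tool's axes at that moment, turning the shorter way round; what a row does not reach only later rows make up. A row lasts 1/8 s, in which the tool goes at most 62.5 mm and 10.7 degrees, less where a joint would pass 70% of its speed; a pose out of reach is approached as far as the arm can. A call with a number of a shift or a turn outside -1 to 1 is refused whole. A call with a gripper value outside its range is refused whole. The fingers move at their own pace and stop on an object; "grip_force" is the grip in N (left out, the last holds). Time passes only in rows, so rows that repeat a pose let the fingers close. It gives the time, the measured TCP pose, the force, the opening and the grip force at its end, in the units of the state.
- env.observe(): the state, without advancing time (a new reading comes with each control period).
- vision.camera(name): name is "scene" or "top" or "wrist"; returns a dict with "image" (384x512x3 uint8, red, green, blue), "K" (3x3 intrinsics, pixels), "cam_to_world" (4x4, takes a point from camera to world coordinates); the wrist camera has in their place "T_tool_cam" (4x4, takes a point from camera to tool coordinates, whose origin is the TCP and whose axes are the flange's). Camera axes: x right, y down, z forward; pixel columns grow to the right and rows downward; lengths in m; the calibration is good to about 2 mm. A picture is of the moment at which its call begins: read the wrist's pose just before it. There is no depth.
- env.hand_in(): hands the job in; it is judged then, once.
Trained networks look in a picture, given as the dict that the camera call returned (one of the last four; its "shot" number tells which), for a name from the list of things; names that differ only in an ending like _2 or _b are one class to them, and where a whole thing is asked for, a point or a joint stands for the part that bears it (a point fixed in the world has none). Each returns a list of dicts, best first, with "confidence" (0 to 1); they miss things now and then, are a little off and sometimes report something else, mostly with a low value. They report only what shows in the picture. A call takes as long as a camera call.
- spotter.spot_in(picture, label): "bbox" ([left, top, right, bottom] as shares, 0 to 1, of the picture: columns of its width, rows of its height, round what is visible of it).
- spotter.outline_of(picture, label): "mask" (384x512 bool, what is visible of it) and "bbox" ([left, top, right, bottom] as shares, 0 to 1, of the picture: columns of its width, rows of its height, round what is visible of it).
- spotter.landmark_of(picture, label): "point" ([column, row] as shares, 0 to 1, of the picture: columns of its width, rows of its height: a listed point, or the origin of a listed thing).
The state is a dict: "time": time; "joint_pos": joint angles; "qd": joint speeds; "joint_torque": joint torques, N m; "ee_pos": TCP position; "tool_rot": TCP orientation; "wrist_force": force on the tool from outside, world axes, zero at the start; "wrist_torque": the same for the moment, N m; "opening": finger opening in m; "finger_force": force on a finger pad.
Only numpy, scipy, OpenCV 4.12 (cv2) and the standard library are available. Lean on these libraries where they do the work, as an engineer would, in place of code of your own. Each camera call takes 0.05 s, during which the arm holds its last target. There are 200 camera calls.

## Working session

There is one attempt and no reset: what is moved stays moved. The work goes in short steps, Python scripts to look and compute and a tool call to move; the robot and the scene stay as the last step left them, time stands still between calls to the robot, and variables do not carry over. Pictures are saved under pics/ and viewed, at most 10 in all, crops included, and the job is handed in when it is done.

Besides the shell and the picture viewer there is one more tool, called after "Emit:" in YAML: its name, and indented under it one key for each argument. move_arm: Moves the arm, as the interface text tells. Scaled input: -1 to 1 covers 250 mm each way for a shift and 180 degrees each way for a turn. Its arguments: {"type":"object","properties":{"gripper":{"type":"array"},"slide":{"type":"array"},"turn":{"type":"array"},"grip_force":{"type":"number"}},"required":["gripper","slide","turn"]}

```bash
mkdir -p pics
cat > h.py <<'E'
import numpy as np,cv2
from plant import env,vision,spotter
from scipy.spatial.transform import Rotation as R
def ray(p,u,v):
    d=np.linalg.inv(p["K"])@[u,v,1]; T=np.array(p["cam_to_world"]); return T[:3,3],T[:3,:3]@d
def at(p,uv,z):
    o,d=ray(p,uv[0]*512,uv[1]*384); return (o+d*(z-o[2])/d[2])
E
python3 - <<'E'
from h import *
s=env.observe(); print({k:np.round(v,3) for k,v in s.items()})
ims=[]
for c in ["scene","top"]:
    p=vision.camera(c); ims.append(p["image"]); print(c,np.round(p["cam_to_world"],3).tolist(), np.round(p["K"],1).tolist())
    for n,z in [("station",0),("bay_left",.008),("bay_right",.008),("light_bar",.199),("stop_left",.008),("stop_right",.008),("tag_red",.008),("tag_blue",.008),("glue_pot",.008),("handle",.068),("sanding_block",0),("mug",0),("masking_tape",0)]:
        for r in spotter.landmark_of(p,n)[:1]: print(n,round(r["confidence"],2),np.round(np.array(r["point"])*[512,384],1),np.round(at(p,r["point"],z),4))
for i,m in zip(["scene","top"],ims): cv2.imwrite(f"pics/{i}0.png",cv2.resize(m[:,:,::-1],(800,600)))
E
```

```text
{'time': np.float64(0.0), 'joint_pos': array([-1.546,  0.381,  1.298, -0.   ,  1.464, -0.215]), 'qd': array([-0.001,  0.   , -0.   , -0.   , -0.   ,  0.001]), 'joint_torque': array([-0.0000e+00, -4.3793e+01, -2.2456e+01,  7.1000e-02,  3.5000e-02,
       -0.0000e+00]), 'ee_pos': array([ 0.131, -0.534,  0.238]), 'tool_rot': array([ 0.993,  0.12 ,  0.   , -0.001]), 'wrist_force': array([0.25 , 0.467, 0.467]), 'wrist_torque': array([0.008, 0.034, 0.032]), 'finger_force': np.float64(0.0), 'opening': np.float64(0.088)}
scene [[-0.653, -0.438, 0.618, -0.098], [-0.757, 0.393, -0.522, 0.364], [-0.014, -0.809, -0.588, 0.742], [0.0, 0.0, 0.0, 1.0]] [[474.2, 0.0, 256.1], [0.0, 474.2, 196.4], [0.0, 0.0, 1.0]]
station 0.62 [253.3 207.5] [ 0.6495 -0.2572  0.    ]
bay_left 0.78 [222.2 201.1] [ 0.7162 -0.2081  0.008 ]
bay_right 0.78 [292.4 203.4] [ 0.5875 -0.3369  0.008 ]
light_bar 0.78 [253.  158.2] [ 0.5846 -0.2056  0.199 ]
stop_left 0.57 [205.9 202.8] [ 0.7387 -0.1721  0.008 ]
tag_red 0.81 [295.8 190.9] [ 0.6214 -0.3826  0.008 ]
tag_blue 0.56 [222.8 189.9] [ 0.7554 -0.2402  0.008 ]
glue_pot 0.8 [2
[... 331 characters left out ...]
0.192, -0.981, 1.156], [0.0, 0.0, 0.0, 1.0]] [[468.6, 0.0, 251.6], [0.0, 468.6, 185.3], [0.0, 0.0, 1.0]]
station 0.57 [277.2 163.7] [ 0.6439 -0.2629  0.    ]
bay_left 0.68 [253.2 139.1] [ 0.7054 -0.2011  0.008 ]
bay_right 0.66 [206.2 260.2] [ 0.3992 -0.0919  0.008 ]
light_bar 0.81 [249.5 175.5] [ 0.5689 -0.1948  0.199 ]
stop_left 0.55 [242.1 123.1] [ 0.7475 -0.1722  0.008 ]
tag_red 0.73 [323.7 175.3] [ 0.6138 -0.3792  0.008 ]
tag_blue 0.58 [273.1 119.7] [ 0.7579 -0.2515  0.008 ]
glue_pot 0.48 [284.3 291.2] [ 0.3289 -0.281   0.008 ]
sanding_block 0.55 [285.2 288. ] [ 0.3362 -0.2837  0.    ]
mug 0.72 [162.  217.6] [0.5021 0.022  0.    ]
masking_tape 0.74 [205.5 258.1] [ 0.4045 -0.0893  0.    ]
```

View pics/scene0.png

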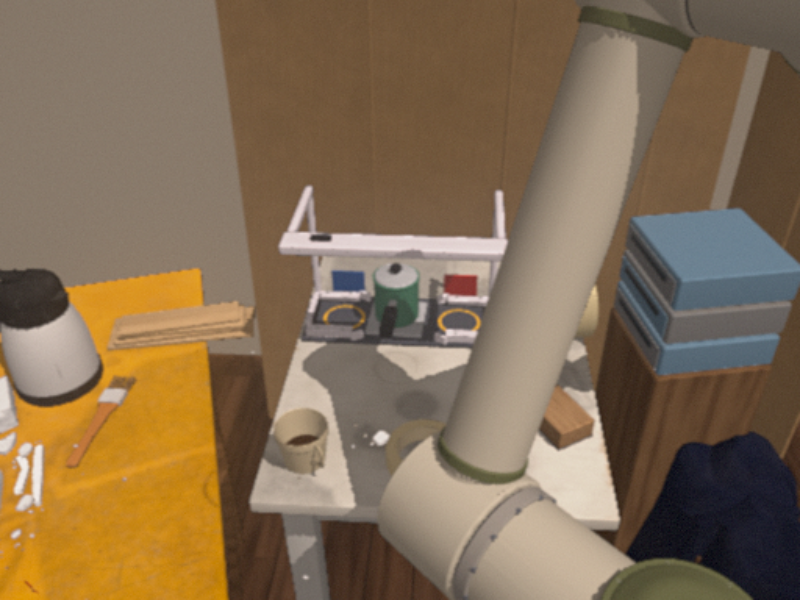

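View pics/top0.png

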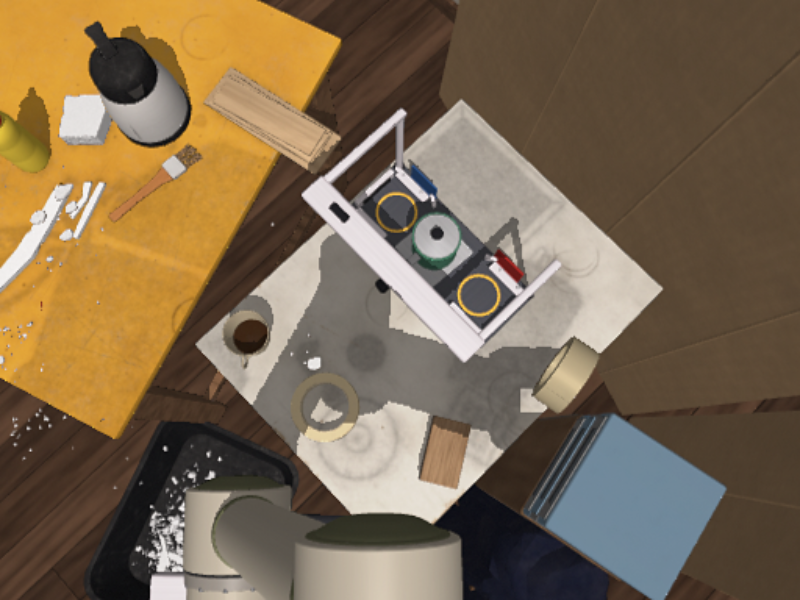

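The red tag is behind the right bay: top image about (508,265), scene image (460,285). The pot stands mid-station under the light bar, with its handle pointing toward the robot. The moves only allow shifts and a turn about tool z, so the tool can't be tilted. I'll measure the station precisely before choosing how to slide the pot.

```bash
cat > fit.py <<'E'
from h import *
from scipy.optimize import least_squares
B={"bay_left":(0,95,8),"bay_right":(0,-95,8),"light_bar":(-101,0,199),"stop_left":(0,140,8),"stop_right":(0,-140,8),"tag_red":(61,-95,8),"tag_blue":(61,95,8),"station":(0,0,0)}
def proj(p,X):
    T=np.linalg.inv(p["cam_to_world"]); c=T[:3,:3]@X+T[:3,3]; c=p["K"]@c; return c[:2]/c[2]
def world(q,b):
    c,s=np.cos(q[2]),np.sin(q[2]); b=np.array(b)/1000
    return np.array([q[0]+c*b[0]-s*b[1],q[1]+s*b[0]+c*b[1],b[2]])
def fit(pics):
    obs=[]
    for p in pics:
        for n,b in B.items():
            for r in spotter.landmark_of(p,n)[:1]: obs.append((p,n,b,np.array(r["point"])*[512,384]))
    f=lambda q:np.concatenate([proj(p,world(q,b))-u for p,n,b,u in obs])
    s=least_squares(f,[.647,-.265,-.8],loss="soft_l1",f_scale=1.5)
    for (p,n,b,u),e in zip(obs,f(s.x).reshape(-1,2)): print(n,np.round(e,1))
    return s.x
E
python3 - <<'E'
from fit import *
P=[vision.camera("scene"),vision.camera("top")]
q=fit(P); print("station",q)
# yellow ring ellipses in top
for p in P:
    hsv=cv2.cvtColor(p["image"],cv2.COLOR_RGB2HSV)
    for y in (95,-95):
        u=proj(p,world(q,(0,y,8))); m=cv2.inRange(hsv,(15,110,90),(32,255,255))
        yy,xx=np.nonzero(m); k=np.hypot(xx-u[0],yy-u[1])<25
        pts=np.stack([xx[k],yy[k]],1).astype(np.float32)
        if len(pts)>10:
            e=cv2.fitEllipse(pts); print("ring",y,len(pts),"pred",u,"got",np.round(e[0],1),np.round(e[1],1), at(p,np.array(e[0])/[512,384],.008))
    # pot: lid knob
    for n in("glue_pot","handle"):
        for r in spotter.outline_of(p,n)[:1]: 
            v=np.array(np.nonzero(r["mask"])); print(n,r["confidence"],np.round(np.array(r["bbox"])*[512,384,512,384]),v.mean(1)[::-1])
        for r in spotter.landmark_of(p,n)[:2]: print(n,r)
im=P[1]["image"][95:245,170:370]; cv2.imwrite("pics/c1.png",cv2.resize(im[:,:,::-1],(800,600),interpolation=cv2.INTER_CUBIC))
E
```

```text
bay_left [-3.1  1.8]
bay_right [ 0.3 -0. ]
light_bar [-1.1  1. ]
stop_left [-43.9  -8.1]
tag_red [-0.4  0.3]
tag_blue [ 0.8 -1.1]
station [ 4.3 45.8]
bay_left [ 3.7 -2.9]
bay_right [-0.6 -0.4]
light_bar [-0.7  1.8]
stop_left [-0.3  0.4]
tag_red [ 3.6 -4.4]
tag_blue [-0.6  2.8]
station [2.9 0.5]
station [ 0.64873448 -0.26978152 -0.7893396 ]
ring 95 100 pred [220.6078046 201.9202714] got [220.1 202.7] [15.  24.8] [ 0.71440742 -0.1997611   0.008     ]
ring -95 108 pred [294.02508879 204.51757566] got [293.4 205.7] [15.5 25.5] [ 0.57892439 -0.33200624  0.008     ]
glue_pot 0.8 [235. 169. 273. 216.] [253.92987188 193.90627107]
glue_pot {'point': [0.4961, 0.532], 'confidence': 0.66}
handle 0.96 [234. 167. 275. 216.] [253.68332208 193.75759622]
handle {'point': [0.4875, 0.5406], 'confidence': 0.95}
ring 95 151 pred [253.93701271 135.03315814] got [253.3 135.5] [24.4 25.1] [ 0.71485852 -0.20121993  0.008     ]
ring -95 185 pred [306.83467442 187.79147403] got [306.  188.5] [25.2 25.9] [ 0.57946821 -0.33456101  0.008     ]
glue_pot 0.79 [234. 137. 302. 189.] [276.36235955 158.86446629]
glue_pot {'point': [0.5371, 0.4195], 'confidence': 0.87}
handle 0.76 [241. 137. 301. 185.] [276.66826923 159.06868132]
handle {'point': [0.4879, 0.4648], 'confidence': 0.75}
```

View pics/c1.png

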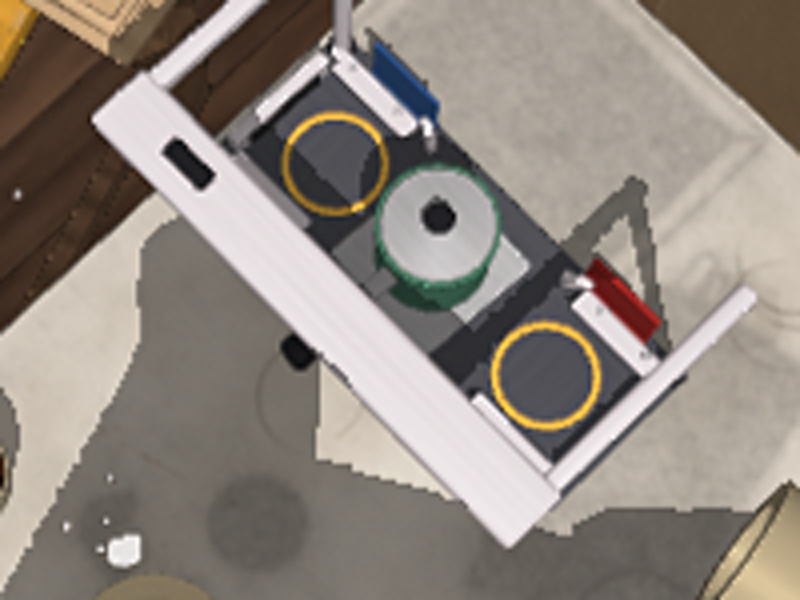

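Emit:
move_arm:
  gripper: [88,88,88,88,88,88,88,88]
  slide:
    - [0,0,-0.4]
    - [0,0,-0.4]
    - [0.25,-0.05,-0.4]
    - [0.5,-0.1,-0.4]
    - [0.75,-0.15,-0.4]
    - [1,-0.2,-0.4]
    - [1,-0.2,-0.4]
    - [1,-0.2,-0.4]
  turn: [0,0,0,0,0,0,0,0]

```text
time: 3.7
ee_pos: [0.3614, -0.4264, 0.3386]
tool_rot: [0.993, 0.12, -0.0, -0.0]
wrist_force: [-0.2, -1.0, 0.2]
opening: 0.0878
finger_force: 0.0
```

Run:
```python
from h import *
S=env.observe();print(S["ee_pos"],S["time"])
p=vision.camera("top")
k=at(p,[279.5/512,148.75/384],.110); hd=at(p,[244.5/512,183/384],.068)
print("knob",k,"handle end",hd,np.hypot(*(hd-k)[:2]),"yaw",np.degrees(np.arctan2(*(k-hd)[1::-1])))
q=np.array([.6469,-.2669]);a=np.radians(-45.56);c,s=np.cos(a),np.sin(a)
print("pot in station",np.array([[c,s],[-s,c]])@(k[:2]-q))
```

```text
[ 0.36141815 -0.42640943  0.33861265] 3.7
knob [ 0.65250241 -0.26233663  0.11      ] handle end [ 0.57904979 -0.18221398  0.068     ] 0.10869648711357274 yaw -47.48689021529872
pot in station [0.00066442 0.00719513]
```

Emit:
move_arm:
  gripper: [88,88,88,88,88]
  slide:
    - [0.25,-0.07,0.1]
    - [0.5,-0.14,0.1]
    - [0.75,-0.21,0.1]
    - [0.9,-0.25,0.1]
    - [0.9,-0.25,0.1]
  turn: [-0.05,-0.1,-0.15,-0.169,-0.169]

```text
time: 4.38
ee_pos: [0.5664, -0.3118, 0.3128]
tool_rot: [0.926, 0.377, -0.0, -0.0]
wrist_force: [-1.1, -0.6, -1.0]
opening: 0.0881
finger_force: 0.0
```

Run:
```python
from h import *
S=env.observe();print(S["ee_pos"],S["tool_rot"],S["time"],S["joint_pos"])
p=vision.camera("top")["image"];s=vision.camera("scene")["image"];w=vision.camera("wrist")
print(np.round(w["T_tool_cam"],3).tolist(),w["K"])
a=np.hstack([cv2.resize(p[50:290,140:400],(400,370)),cv2.resize(s[50:250,170:386],(400,370))])
cv2.imwrite("pics/g.png",a[:,:,::-1]); cv2.imwrite("pics/w.png",w["image"][:,:,::-1])
```

```text
[ 0.56644142 -0.31180621  0.31283645] [ 9.26294247e-01  3.76800670e-01 -1.57587444e-04 -4.44827238e-04] 4.375 [-6.85996420e-01  5.30418040e-01  8.38281509e-01  1.51609775e-04
  1.77382518e+00  1.12150401e-01]
[[-0.001, -0.959, -0.282, 0.072], [1.0, -0.001, 0.0, -0.0], [-0.001, -0.282, 0.959, -0.147], [0.0, 0.0, 0.0, 1.0]] [[284.19185208   0.         254.7233852 ]
 [  0.         284.19185208 194.6444456 ]
 [  0.           0.           1.        ]]
```

View pics/g.png

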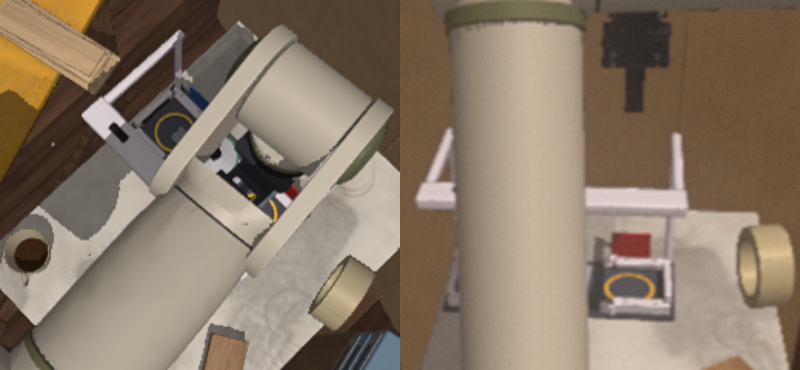

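View pics/w.png

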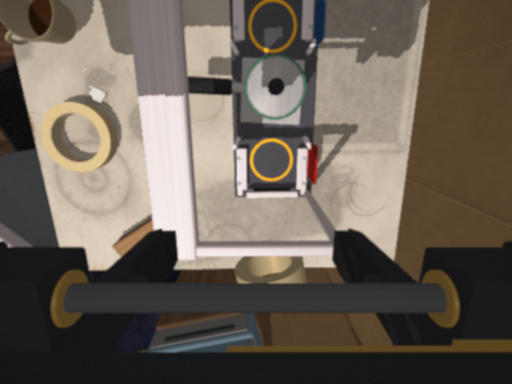

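The gripper's long side lies along tool y, which now points along station x. The wrist view shows the pot at about (276,86) and the right bay at (271,160), with the light bar at columns 135–195 to its robot side. Plan: keep the tool vertical, drop behind the light bar on the pot's +y side, and push the pot body gently toward −y.

Emit:
move_arm:
  gripper: [30,30,30,30,30,30]
  slide:
    - [0.2,0.1,0]
    - [0.4,0.195,0.1]
    - [0.58,0.195,0.1]
    - [0.58,0.195,0.1]
    - [0.58,0.195,0.1]
    - [0.58,0.195,0.1]
  turn: [0,0,0,0,0,0]

```text
time: 5.28
ee_pos: [0.7021, -0.2479, 0.2896]
tool_rot: [0.927, 0.375, 0.0, 0.0]
wrist_force: [0.3, 0.0, 1.0]
opening: 0.0309
finger_force: 0.0
```

```bash
cat >> h.py <<'E'
Q=np.array([.6469,-.2669]);A=np.radians(-45.56)
M=np.array([[np.cos(A),np.sin(A)],[-np.sin(A),np.cos(A)]])
def wrist():
    s=env.observe(); w=vision.camera("wrist"); T=np.eye(4); T[:3,:3]=R.from_quat(s["tool_rot"]).as_matrix(); T[:3,3]=s["ee_pos"]
    w=dict(w); w["cam_to_world"]=T@w["T_tool_cam"]; return s,w
def st(X): return np.round(M@(np.array(X)[:2]-Q)*1000,1)
E
python3 - <<'E'
from h import *
s,w=wrist(); print(s["ee_pos"],st(s["ee_pos"]),s["joint_pos"],s["time"])
X=R.from_quat(s["tool_rot"]).as_matrix(); print(X.round(4).tolist())
im=w["image"]; hsv=cv2.cvtColor(im,cv2.COLOR_RGB2HSV)
m=cv2.inRange(hsv,(15,110,90),(32,255,255)); n,l,S,C=cv2.connectedComponentsWithStats(m)
for i in range(1,n):
    if S[i,4]>60: print("ring",S[i],C[i],st(at(w,C[i]/[512,384],.008)))
cv2.imwrite("pics/w2.png",im[:,:,::-1])
E
```

```text
[ 0.70213864 -0.2478831   0.28962867] [25.1 52.8] [-4.97786668e-01  7.60054568e-01  4.69564363e-01 -1.77505590e-04
  1.91116158e+00  3.04762809e-01] 5.275
[[0.7192, 0.6948, 0.0006], [0.6948, -0.7192, -0.0005], [0.0001, 0.0008, -1.0]]
ring [   0    0  115   51 2998] [38.47798532 16.59439626] [-259.9  247.7]
ring [  361     0   151   283 34138] [447.47931923 133.4745445 ] [310.6  90.9]
ring [228   2  10  16  83] [231.86746988   9.24096386] [ -3.3 254.2]
ring [196   8  14  18  85] [203.57647059  17.88235294] [-41.2 244.4]
ring [215 107  48  49 617] [238.23014587 131.04213938] [ 1.2 97.1]
ring [226 232  37  37 283] [249.56537102 253.86925795] [  15.2 -104.1]
ring [164 270  18  57 539] [170.74768089 298.46567718] [-124.7 -190. ]
ring [328 270  18  57 539] [338.55473098 298.53246753] [ 170.7 -192.9]
ring [ 107  313  377   39 4018] [355.52389248 341.93753111] [ 209.3 -287.4]
```

View pics/w2.png

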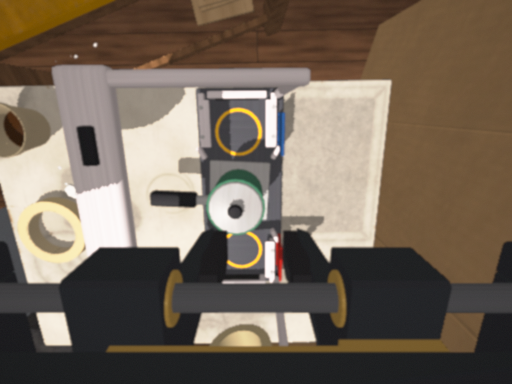

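Wrist view: the pot knob is at (235,211), the handle end at (152,198) and the left ring at (238,131). The ring agrees with the station fit within 2 mm.

Run:
```python
from h import *
s,w=wrist()
for n,u,z in [("knob",(235.5,211.5),.112),("lid",(236.5,207),.1),("handle end",(152,198.5),.068),("handle near",(195,199.5),.068),("bar edge",(131,200),.199),("bar edge2",(107,90),.199),("arm",(210,87),.209)]: print(n,st(at(w,np.array(u)/[512,384],z)))
print(st(s["ee_pos"]))
```

```text
knob [1.3 8.9]
lid [ 1.8 10.6]
handle end [-114.6   12.8]
handle near [-56.4  10.9]
bar edge [-83.5  51.6]
bar edge2 [-90.5 142.2]
arm [ -8.1 143. ]
[25. 53.]
```

Emit:
move_arm:
  gripper: [26,26,26,26,26]
  slide:
    - [0.012,-0.012,0.12]
    - [0.012,-0.012,0.24]
    - [0.012,-0.012,0.36]
    - [0.012,-0.012,0.48]
    - [0.012,-0.012,0.48]
  turn: [0,0,0,0,0]

```text
time: 6.0
ee_pos: [0.7022, -0.242, 0.1667]
tool_rot: [0.927, 0.376, -0.002, -0.002]
wrist_force: [-0.8, -0.7, 0.4]
opening: 0.0262
finger_force: 0.0
```

Run:
```python
from h import *
s,w=wrist(); print(st(s["ee_pos"]),s["ee_pos"],s["wrist_force"],s["opening"],s["joint_pos"],s["time"])
t=vision.camera("top")["image"]
a=np.hstack([cv2.resize(w["image"],(440,330)),cv2.resize(t[60:250,200:400],(347,330))])
cv2.imwrite("pics/d.png",a[:,:,::-1])
```

```text
[21.  56.9] [ 0.70223603 -0.2420396   0.16673245] [-0.82585071 -0.6649923   0.40558898] 0.026163266210835714 [-4.90749373e-01  7.88009278e-01  7.51823567e-01 -7.75791347e-05
  1.60643768e+00  3.10109263e-01] 6.0
```

View pics/d.png

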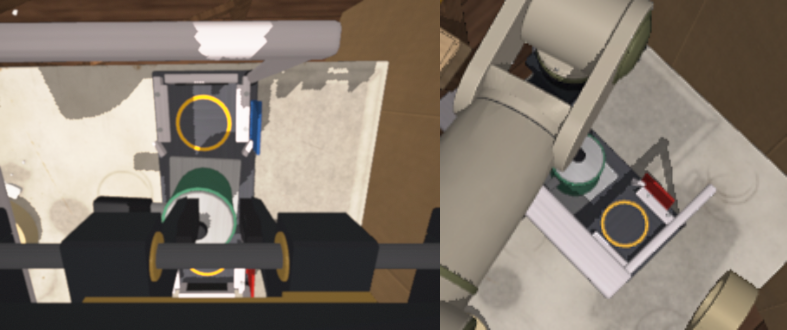

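The gripper is behind the bar and clear of the frame arm, with the pot just to its −y side. I'll continue down in small steps.

Emit:
move_arm:
  gripper: [26,26,26,26,26]
  slide:
    - [0.006,0,0.08]
    - [0.006,0,0.16]
    - [0.006,0,0.22]
    - [0.006,0,0.28]
    - [0.006,0,0.28]
  turn: [0,0,0,0,0]

```text
time: 6.72
ee_pos: [0.7042, -0.2407, 0.0979]
tool_rot: [0.927, 0.376, -0.001, -0.001]
wrist_force: [0.5, 0.7, 0.7]
opening: 0.0256
finger_force: 0.0
```

Emit:
move_arm:
  gripper: [26,26,26,26,26]
  slide:
    - [0,0,0.04]
    - [0,0,0.08]
    - [0,0,0.12]
    - [0,0,0.15]
    - [0,0,0.15]
  turn: [0,0,0,0,0]

```text
time: 7.35
ee_pos: [0.7042, -0.2407, 0.0604]
tool_rot: [0.927, 0.376, -0.0, -0.001]
wrist_force: [0.3, 0.8, 0.4]
opening: 0.0263
finger_force: 0.0
```

Run:
```python
from h import *
s,w=wrist(); print(st(s["ee_pos"]),s["ee_pos"],s["wrist_force"],s["opening"],s["joint_pos"],s["time"])
t=vision.camera("scene")["image"]
a=np.hstack([cv2.resize(w["image"],(400,300)),cv2.resize(t[70:250,160:400],(400,300))])
cv2.imwrite("pics/e.png",a[:,:,::-1])
```

```text
[21.4 59.3] [ 0.70418858 -0.24069526  0.0603914 ] [0.30737521 0.83208206 0.44872066] 0.026274810152199672 [-4.87911840e-01  8.68028127e-01  8.90867338e-01  7.35084771e-06
  1.38404267e+00  3.12165700e-01] 7.35
```

View pics/e.png

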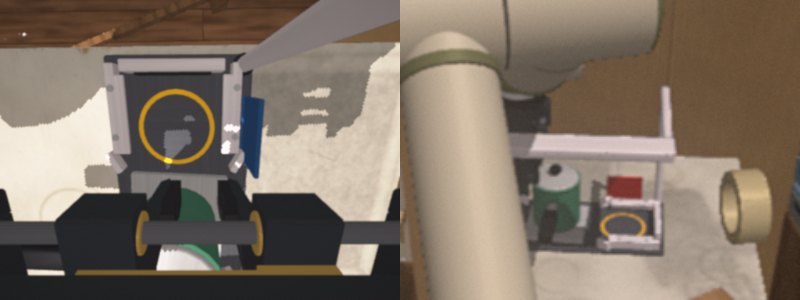

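Emit:
move_arm:
  gripper: [26,26,26,26,26,26,26,26,26,26]
  slide:
    - [-0.016,0,0]
    - [-0.03,0,0]
    - [-0.044,0,0]
    - [-0.058,0,0]
    - [-0.072,0,0]
    - [-0.086,0,0]
    - [-0.1,0,0]
    - [-0.114,0,0]
    - [-0.12,0,0]
    - [-0.12,0,0]
  turn: [0,0,0,0,0,0,0,0,0,0]

```text
time: 8.7
ee_pos: [0.6832, -0.2619, 0.0615]
tool_rot: [0.927, 0.376, 0.0, 0.0]
wrist_force: [4.0, 2.4, 2.4]
opening: 0.0257
finger_force: 2.4
```

Run:
```python
from h import *
s=env.observe(); print(st(s["ee_pos"]),s["ee_pos"],s["wrist_force"],M@s["wrist_force"][:2],s["time"])
t=vision.camera("scene")["image"];p=vision.camera("top")["image"]
a=np.hstack([cv2.resize(p[95:215,240:400],(400,300),interpolation=2),cv2.resize(t[130:250,220:380],(400,300),interpolation=2)])
cv2.imwrite("pics/f.png",a[:,:,::-1])
```

```text
[21.8 29.4] [ 0.68315302 -0.26193265  0.06152389] [4.00806682 2.38465751 2.40546893] [1.10368852 4.53134226] 8.7
```

View pics/f.png

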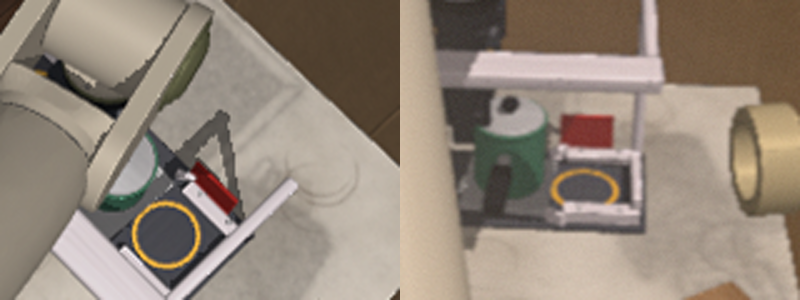

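The pot slid upright about 23 mm at roughly 4.5 N. I'll keep pushing into the mouth of the bay.

Emit:
move_arm:
  gripper: [26,26,26,26,26,26,26,26]
  slide:
    - [-0.015,0,0]
    - [-0.03,0,0]
    - [-0.045,0,0]
    - [-0.06,0,0]
    - [-0.075,0,0]
    - [-0.09,0,0]
    - [-0.1,0,0]
    - [-0.1,0,0]
  turn: [0,0,0,0,0,0,0,0]

```text
time: 9.8
ee_pos: [0.6663, -0.2795, 0.0625]
tool_rot: [0.927, 0.376, 0.002, 0.002]
wrist_force: [7.0, 2.1, 3.3]
opening: 0.0262
finger_force: 3.3
```

Run:
```python
from h import *
s=env.observe(); print(st(s["ee_pos"]),s["ee_pos"],M@s["wrist_force"][:2],s["wrist_force"][2],s["time"])
t=vision.camera("scene");p=vision.camera("top")
np.save("cal.npy",[np.array(t["K"]),np.array(t["cam_to_world"])[:3,:3]])
print("old yaw pts",st(at(t,np.array([263.6,171.6])/[512,384],.112)),st(at(t,np.array([256.4,213])/[512,384],.066)))
a=np.hstack([cv2.resize(p["image"][95:215,240:400],(400,300),interpolation=2),cv2.resize(t["image"][130:250,220:380],(400,300),interpolation=2)])
cv2.imwrite("pics/g2.png",a[:,:,::-1])
```

```text
[22.6  5. ] [ 0.66634118 -0.2795138   0.06248625] [3.43338806 6.45740959] 3.3355061840600135 9.8
old yaw pts [ -6.1 -18.7] [-111.5   -9.3]
```

View pics/g2.png

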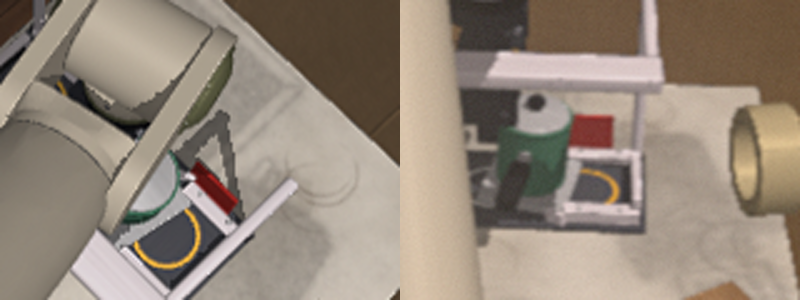

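The pot is upright, but its yaw has grown. The handle now trails, with its end at about (510,203) in the right half, so pushing on would jam in the flare. I'll back off, rise, turn 90°, then grip the pot body from above along y to straighten it.

Emit:
move_arm:
  gripper: [26,26,26,88,88,88,88,88,88]
  slide:
    - [0.02,0,0]
    - [0.02,0,0]
    - [0.02,0,-0.15]
    - [0.02,0,-0.3]
    - [0.02,0,-0.45]
    - [0.02,0,-0.6]
    - [0.02,0,-0.7]
    - [0.02,0,-0.7]
    - [0.02,0,-0.7]
  turn: [0,0,0,0,0,0,0,0,0]

```text
time: 11.02
ee_pos: [0.6681, -0.2756, 0.2344]
tool_rot: [0.927, 0.376, -0.001, -0.001]
wrist_force: [0.4, 0.5, -0.6]
opening: 0.0841
finger_force: 0.0
```

Emit:
move_arm:
  gripper: [88,88,88,88,88,88,88,88,88,88]
  slide:
    - [0,0,0]
    - [0,0,0]
    - [0,0,0]
    - [0,0,0]
    - [0,0,0]
    - [0,0,0]
    - [0,0,0]
    - [0,0,0]
    - [0,0,0]
    - [0,0,0]
  turn: [0.055,0.11,0.165,0.22,0.275,0.33,0.385,0.44,0.498,0.498]

```text
time: 12.28
ee_pos: [0.6682, -0.2756, 0.2345]
tool_rot: [0.923, -0.386, -0.001, -0.0]
wrist_force: [0.2, 1.2, 0.7]
opening: 0.0879
finger_force: 0.0
```

Run:
```python
from h import *
s,w=wrist(); print(st(s["ee_pos"]),s["ee_pos"],s["wrist_force"],s["time"],s["joint_pos"])
X=R.from_quat(s["tool_rot"]).as_matrix(); print((M@X[:2,:2]).round(4).tolist())
t=vision.camera("scene"); 
a=np.hstack([cv2.resize(w["image"],(480,360)),cv2.resize(t["image"][150:230,230:300],(315,360),interpolation=2)])
cv2.imwrite("pics/i.png",a[:,:,::-1])
for n in ("glue_pot","handle"):
  for pn,p,z in (("w",w,None),("s",t,None)):
    for r in spotter.landmark_of(p if pn=="s" else w,n)[:1]: print(pn,n,round(r["confidence"],2),st(at(p,r["point"],.008 if n=="glue_pot" else .068)))
```

```text
[21.1  9.2] [ 0.6682259  -0.27557666  0.2345007 ] [0.16988973 1.19322149 0.66967645] 12.275 [-5.54386053e-01  7.14514564e-01  7.11355376e-01 -1.35092094e-04
  1.71860907e+00  1.80863028e+00]
[[1.0, 0.0029], [0.0029, -1.0]]
w glue_pot 0.59 [3.  4.1]
s glue_pot 0.98 [  7.5 -32.2]
w handle 0.92 [-86.5 -22.2]
s handle 0.6 [-81.6 -23.5]
```

View pics/i.png

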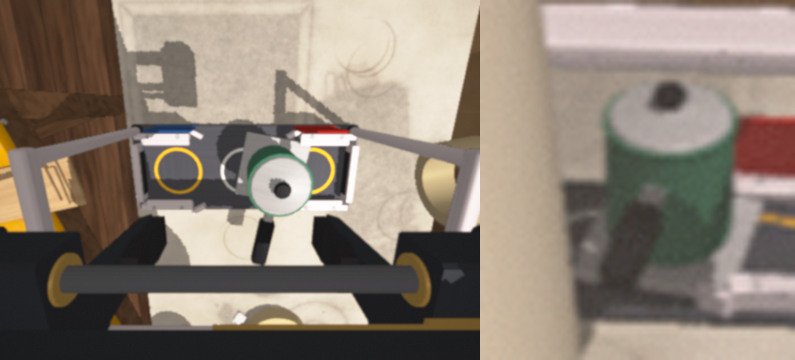

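The wrist view shows the pot with its knob at (282,189) in the picture and the handle running from (267,220) to (262,258). Next I convert those to positions.

Run:
```python
from h import *
s,w=wrist()
hsv=cv2.cvtColor(w["image"],cv2.COLOR_RGB2HSV)
m=cv2.inRange(hsv,(15,110,90),(32,255,255)); n,l,S,C=cv2.connectedComponentsWithStats(m)
for n_,u,z in [("knob",(300.8,202.2),.112),("lid",(300,196.5),.1),("handle end",(279.5,276),.068),("near",(285.3,236),.068),("ringL",(190.4,182),.008)]: print(n_,st(at(w,np.array(u)/[512,384],z)))
```

```text
knob [  6.4 -37.1]
lid [  8.8 -38.1]
handle end [-105.4  -22.5]
near [-50.5 -28. ]
ringL [ 1.5 96.1]
```

Emit:
move_arm:
  gripper: [88,88,88,88,88,88,88,88]
  slide:
    - [-0.06,0.185,0]
    - [-0.06,0.185,0.12]
    - [-0.06,0.185,0.25]
    - [-0.06,0.185,0.38]
    - [-0.06,0.185,0.48]
    - [-0.06,0.185,0.56]
    - [-0.06,0.185,0.62]
    - [-0.06,0.185,0.62]
  turn: [0,0,0,0,0,0,0,0]

```text
time: 13.62
ee_pos: [0.6248, -0.2972, 0.0803]
tool_rot: [0.922, -0.386, -0.001, -0.0]
wrist_force: [0.3, 0.2, 0.1]
opening: 0.0883
finger_force: 0.0
```

Emit:
move_arm:
  gripper: [88,88,88]
  slide:
    - [0,0,0.04]
    - [0,0,0.07]
    - [0,0,0.07]
  turn: [0,0,0]

```text
time: 14.0
ee_pos: [0.6249, -0.2973, 0.0632]
tool_rot: [0.922, -0.387, -0.0, -0.0]
wrist_force: [0.2, -0.8, -0.1]
opening: 0.0879
finger_force: 0.0
```

Emit:
move_arm:
  gripper: [74,68,68,68,68]
  slide:
    - [0,0,0]
    - [0,0,0]
    - [0,0,0]
    - [0,0,0]
    - [0,0,0]
  turn: [0,0,0,0,0]
  grip_force: 10

```text
time: 14.62
ee_pos: [0.6252, -0.2975, 0.0641]
tool_rot: [0.922, -0.387, 0.0, 0.0]
wrist_force: [-0.3, -0.3, 2.8]
opening: 0.0709
finger_force: 10.0
```

Run:
```python
from h import *
s=env.observe(); print(st(s["ee_pos"]),s["ee_pos"],M@s["wrist_force"][:2],s["wrist_force"],s["opening"],s["finger_force"],s["time"])
```

```text
[  6.7 -37. ] [ 0.62517577 -0.29752506  0.06412725] [ 0.02699586 -0.44143618] [-0.29627692 -0.32835144  2.84245247] 0.07093510341081372 9.988123530201847 14.625
```

Emit:
move_arm:
  gripper: [66,66,66,66,66,66,66,66]
  slide:
    - [0,-0.01,0]
    - [0,-0.03,0]
    - [0,-0.05,0]
    - [-0.01,-0.05,0]
    - [-0.02,-0.05,0]
    - [-0.024,-0.05,0]
    - [-0.024,-0.05,0]
    - [-0.024,-0.05,0]
  turn: [0,0,0,-0.01,-0.02,-0.03,-0.042,-0.042]
  grip_force: 15

```text
time: 15.62
ee_pos: [0.6314, -0.2839, 0.0644]
tool_rot: [0.946, -0.324, 0.002, -0.001]
wrist_force: [5.3, -0.6, 2.8]
opening: 0.071
finger_force: 15.0
```

Run:
```python
from h import *
s=env.observe(); print(st(s["ee_pos"]),s["ee_pos"],M@s["wrist_force"][:2],s["wrist_force"],s["opening"],s["finger_force"],s["time"])
t=vision.camera("scene"); p=vision.camera("top")
a=np.hstack([cv2.resize(p["image"][105:195,250:340],(390,390),interpolation=2),cv2.resize(t["image"][150:240,230:320],(390,390),interpolation=2)])
cv2.imwrite("pics/j.png",a[:,:,::-1])
np.savez("scene.npz",K=t["K"],cam_to_world=t["cam_to_world"])
for q in ("glue_pot","handle"):
  for r in spotter.landmark_of(t,q)[:1]: print(q,r["confidence"],np.array(r["point"])*[512,384],st(at(t,r["point"],.008 if q=="glue_pot" else .068)))
```

```text
[  1.3 -22.9] [ 0.63143326 -0.28385379  0.06441882] [4.13421251 3.33709811] [ 5.27725318 -0.61525261  2.7922274 ] 0.07102159583490565 14.9807088896614 15.625
glue_pot 0.83 [266.1888 206.5152] [ -9.2 -25. ]
handle 0.95 [259.4816 204.2112] [-80. -14.]
```

View pics/j.png

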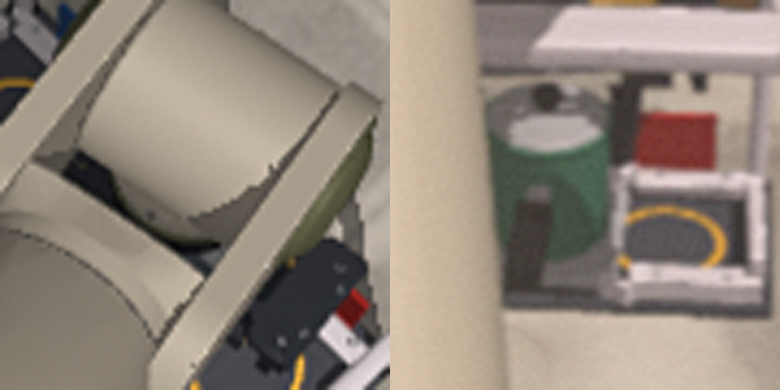

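The pot is gripped and upright, with the handle running from (538,190) to (528,285) in the right half. That is 12 pictures, over the 10 allowed, so I'll use only numbers from here. Next is the yaw, by projection.

Run:
```python
from h import *
d=np.load("scene.npz"); Ti=np.linalg.inv(d["cam_to_world"])
def pr(b,yaw,pot=(1.3,-22.9)):
    c,s=np.cos(np.radians(yaw)),np.sin(np.radians(yaw)); x=np.array([pot[0]+c*b[0]-s*b[1],pot[1]+s*b[0]+c*b[1]])/1000
    X=np.r_[M.T@x+Q,b[2]/1000]; q=d["K"]@(Ti[:3,:3]@X+Ti[:3,3]); return q[:2]/q[2]
print("knob",pr((0,0,112),0),"obs 266.5 172.4")
for y in (0,-3,-6,-9): print(y,"end face",pr((-116,0,68),y).round(1),"root top",pr((-54,0,77),y).round(1))
print("obs end ~ (261.8,213-216) root (264.2,193.8)")
t=vision.camera("scene"); g=t["image"].astype(int)
# dark handle columns per row
for r in range(196,215,2):
    row=g[r,250:275].sum(1); print(r,[int(v) for v in row])
```

```text
knob [265.53748667 170.01000002] obs 266.5 172.4
0 end face [262.2 213.4] root top [264.1 194.5]
-3 end face [259.6 213.3] root top [262.9 194.5]
-6 end face [257. 213.] root top [261.7 194.4]
-9 end face [254.4 212.7] root top [260.6 194.2]
obs end ~ (261.8,213-216) root (264.2,193.8)
196 [466, 457, 426, 350, 245, 217, 217, 212, 206, 201, 189, 216, 220, 229, 237, 241, 237, 219, 204, 211, 214, 221, 201, 221, 239]
198 [470, 459, 434, 363, 259, 214, 216, 208, 202, 185, 172, 170, 164, 170, 170, 153, 163, 196, 210, 218, 207, 214, 209, 208, 214]
200 [473, 468, 438, 388, 274, 212, 217, 214, 203, 169, 178, 167, 165, 165, 178, 177, 165, 194, 217, 200, 212, 219, 214, 216, 209]
202 [480, 465, 445, 390, 279, 225, 205, 211, 193, 177, 191, 188, 183, 174, 187, 183, 176, 195, 205, 215, 219, 198, 210, 213, 213]
204 [481, 472, 451, 404, 321, 229, 197, 197, 188, 178, 182, 176, 192, 183, 177, 176, 188, 198, 211, 220, 215, 208, 209, 207, 203]
206 [480, 467, 460, 428, 360, 260, 209, 192, 191, 196, 194, 179, 186, 186, 182, 180, 191, 213, 218, 211, 198, 213, 218, 211, 203]
208 [483, 471, 459, 435, 392, 312, 244, 199, 180, 178, 188, 173, 187, 183, 179, 176, 200, 216, 206, 208, 212, 220, 229, 221, 242]
210 [491, 476, 468, 446, 390, 308, 240, 186, 186, 180, 186, 174, 183, 180, 175, 216, 254, 263, 250, 257, 278, 286, 294, 297, 295]
212 [488, 473, 459, 440, 402, 309, 231, 174, 179, 179, 185, 180, 166, 178, 194, 251, 298, 305, 305, 291, 297, 293, 301, 296, 293]
214 [489, 480, 470, 445, 412, 326, 235, 173, 168, 174, 173, 167, 176, 172, 214, 275, 317, 310, 311, 317, 310, 309, 321, 321, 328]
```

Emit:
move_arm:
  gripper: [66,66,66,66,66,66,66,66]
  slide:
    - [0,0,0]
    - [0,0,0]
    - [-0.002,0.012,0]
    - [-0.004,0.024,0]
    - [-0.006,0.036,0]
    - [-0.009,0.05,0]
    - [-0.011,0.063,0]
    - [-0.011,0.063,0]
  turn: [-0.008,-0.016,-0.016,-0.016,-0.016,-0.016,-0.016,-0.016]

```text
time: 16.88
ee_pos: [0.6199, -0.2957, 0.0654]
tool_rot: [0.954, -0.3, 0.003, 0.001]
wrist_force: [7.4, -2.6, 7.2]
opening: 0.071
finger_force: 15.0
```

```bash
cat > yaw.py <<'E'
from h import *
from scipy.optimize import least_squares
def chk(pot,rows=(200,213)):
    s=env.observe(); print("tcp",st(s["ee_pos"]),s["ee_pos"].round(4),"F",(M@s["wrist_force"][:2]).round(1),s["wrist_force"][2].round(1),"open",s["opening"].round(4),"t",s["time"])
    d=vision.camera("scene"); Ti=np.linalg.inv(d["cam_to_world"]); g=d["image"].astype(int).sum(2)
    def pr(b,yaw):
        c,q=np.cos(yaw),np.sin(yaw); x=np.array([pot[0]+c*b[0]-q*b[1],pot[1]+q*b[0]+c*b[1]])/1000
        X=np.r_[M.T@x+Q,b[2]/1000]; v=np.array(d["K"])@(Ti[:3,:3]@X+Ti[:3,3]); return v[:2]/v[2]
    for y in (5,0,-5,-10):
        print(y,"end",pr((-116,0,68),np.radians(y)).round(1),"root",pr((-54,0,77),np.radians(y)).round(1))
    k=pr((0,0,112),0); print("knob pred",k.round(1))
    K0,K1=int(k[1])-8,int(k[1])+10; sub=g[K0:K1,int(k[0])-12:int(k[0])+13]; yy,xx=np.nonzero(sub<190); print("knob obs",xx.mean()+int(k[0])-12,yy.mean()+K0,len(xx))
    e=pr((-116,0,68),0)
    for r in range(int(e[1])-15,int(e[1])+1,3):
        seg=g[r,int(e[0])-14:int(e[0])+16]; print(r,int(e[0])-14,seg.tolist())
E
python3 -c "
from yaw import *
chk((0.7,-39))"
```

```text
Traceback (most recent call last):
  File "yaw.py", line 4, in chk
    s=env.observe(); print("tcp",st(s["ee_pos"]),s["ee_pos"].round(4),"F",(M@s["wrist_force"][:2]).round(1),s["wrist_force"][2].round(1),"open",s["opening"].round(4),"t",s["time"])
                                                                                                                                                ^^^^^^^^^^^^^^^^^^
AttributeError: 'float' object has no attribute 'round'
```

```bash
sed -i 's/s\["opening"\].round(4)/s["opening"]/' yaw.py; python3 -c "
from yaw import *
s=env.observe();chk(st(s['ee_pos']))"
```

```text
tcp [  1.6 -39.4] [ 0.6199 -0.2957  0.0654] F [7.  3.5] 7.2 open 0.07096013538011597 t 16.875
5 end [273.7 213.7] root [272.9 194.7]
0 end [269.3 213.6] root [270.9 194.7]
-5 end [265.  213.3] root [269.  194.6]
-10 end [260.7 212.8] root [267.  194.4]
knob pred [272.3 170.2]
knob obs 272.3333333333333 172.04166666666666 24
198 255 [463, 438, 379, 285, 216, 214, 202, 208, 216, 215, 210, 195, 175, 164, 158, 164, 158, 172, 153, 177, 210, 214, 208, 213, 208, 216, 206, 211, 207, 204]
201 255 [454, 451, 388, 302, 230, 206, 212, 206, 208, 223, 210, 199, 178, 173, 172, 176, 173, 174, 163, 174, 206, 206, 212, 218, 225, 198, 208, 216, 196, 221]
204 255 [458, 447, 414, 353, 276, 234, 215, 215, 211, 220, 200, 194, 179, 190, 184, 191, 185, 186, 177, 192, 204, 211, 206, 210, 215, 212, 193, 202, 224, 269]
207 255 [465, 455, 462, 409, 325, 288, 283, 265, 240, 222, 197, 179, 176, 166, 195, 184, 199, 178, 183, 199, 211, 209, 213, 213, 205, 208, 220, 280, 407, 488]
210 255 [476, 455, 435, 374, 312, 297, 297, 302, 308, 285, 226, 182, 176, 180, 191, 178, 180, 175, 199, 227, 255, 263, 278, 284, 283, 301, 405, 482, 515, 501]
213 255 [473, 460, 440, 383, 329, 312, 313, 326, 314, 268, 206, 173, 177, 168, 181, 169, 178, 189, 225, 285, 295, 303, 299, 329, 356, 365, 385, 448, 485, 464]
```

The yaw is now about 0° and the pot is centred. I'll release, rise, turn back and push from the +y side again.

Emit:
move_arm:
  gripper: [74,80,88,88,88,88,88,88]
  slide:
    - [0,0,0]
    - [0,0,0]
    - [0,0,0]
    - [0,0,-0.1]
    - [0,0,-0.3]
    - [0,0,-0.5]
    - [0,0,-0.68]
    - [0,0,-0.68]
  turn: [0,0,0,0,0,0,0,0]

```text
time: 17.92
ee_pos: [0.6186, -0.2955, 0.2376]
tool_rot: [0.954, -0.301, 0.003, 0.001]
wrist_force: [0.1, -1.0, -0.5]
opening: 0.0882
finger_force: 0.0
```

Emit:
move_arm:
  gripper: [60,26,26,26,26,26,26,26,26,26]
  slide:
    - [0.06,-0.1,0]
    - [0.117,-0.183,0]
    - [0.117,-0.183,0]
    - [0.117,-0.183,0]
    - [0.117,-0.183,0]
    - [0.117,-0.183,0]
    - [0.117,-0.183,0]
    - [0.117,-0.183,0]
    - [0.117,-0.183,0]
    - [0.117,-0.183,0]
  turn: [-0.055,-0.11,-0.165,-0.22,-0.275,-0.33,-0.385,-0.441,-0.441,-0.441]

```text
time: 19.18
ee_pos: [0.668, -0.2744, 0.2329]
tool_rot: [0.927, 0.376, -0.0, -0.001]
wrist_force: [0.1, 0.7, -0.9]
opening: 0.026
finger_force: 0.0
```

```bash
python3 -c "
from yaw import *
s=env.observe();X=R.from_quat(s['tool_rot']).as_matrix(); print((M@X[:2,:2]).round(3).tolist());chk((1.2,-39.4))"
```

```text
[[0.005, 1.0], [1.0, -0.005]]
tcp [20.1  9.8] [ 0.668  -0.2744  0.2329] F [-0.4  0.6] -0.9 open 0.025998451468874608 t 19.175
5 end [273.7 213.8] root [272.9 194.8]
0 end [269.3 213.7] root [270.9 194.8]
-5 end [265.  213.4] root [269.  194.7]
-10 end [260.7 212.9] root [267.  194.5]
knob pred [272.3 170.3]
knob obs 272.1578947368421 172.1578947368421 19
198 255 [263, 299, 296, 262, 228, 202, 213, 209, 219, 220, 215, 200, 164, 165, 157, 169, 161, 161, 163, 177, 201, 212, 210, 220, 205, 217, 214, 208, 208, 194]
201 255 [249, 312, 293, 265, 222, 205, 208, 215, 217, 214, 209, 187, 179, 171, 175, 179, 161, 177, 172, 178, 193, 206, 213, 212, 214, 210, 200, 212, 203, 233]
204 255 [306, 298, 311, 296, 270, 216, 204, 225, 218, 215, 201, 171, 179, 193, 186, 188, 190, 177, 178, 180, 204, 209, 209, 214, 212, 214, 211, 204, 215, 268]
207 255 [305, 303, 306, 301, 304, 302, 277, 250, 234, 217, 198, 174, 179, 179, 171, 179, 173, 183, 181, 187, 215, 214, 214, 204, 206, 215, 207, 287, 413, 484]
210 255 [299, 310, 304, 295, 294, 300, 301, 302, 296, 266, 219, 186, 169, 180, 178, 173, 171, 177, 183, 208, 247, 264, 270, 294, 283, 297, 341, 440, 501, 503]
213 255 [320, 319, 312, 332, 317, 325, 327, 326, 324, 269, 209, 179, 169, 176, 178, 173, 168, 168, 218, 269, 298, 300, 302, 333, 356, 360, 379, 446, 478, 456]
```

Emit:
move_arm:
  gripper: [26,26,26,26,26,26,26,26]
  slide:
    - [0,0.008,0.1]
    - [0,0.008,0.22]
    - [0,0.008,0.34]
    - [0,0.008,0.46]
    - [0,0.008,0.56]
    - [0,0.008,0.64]
    - [0,0.008,0.69]
    - [0,0.008,0.69]
  turn: [0,0,0,0,0,0,0,0]

```text
time: 20.23
ee_pos: [0.6693, -0.2757, 0.0605]
tool_rot: [0.926, 0.377, -0.0, -0.001]
wrist_force: [-0.6, -0.3, 1.3]
opening: 0.0258
finger_force: 0.0
```

Emit:
move_arm:
  gripper: [26,26,26,26,26,26,26,26]
  slide:
    - [-0.016,0,0]
    - [-0.03,0,0]
    - [-0.044,0,0]
    - [-0.058,0,0]
    - [-0.072,0,0]
    - [-0.086,0,0]
    - [-0.1,0,0]
    - [-0.1,0,0]
  turn: [0,0,0,0,0,0,0,0]

```text
time: 21.22
ee_pos: [0.6513, -0.2937, 0.0612]
tool_rot: [0.926, 0.377, -0.0, -0.0]
wrist_force: [0.7, 0.3, 0.1]
opening: 0.026
finger_force: 0.5
```

```bash
python3 -c "
from yaw import *
s=env.observe();chk((1.2,st(s['ee_pos'])[1]-45))"
```

```text
tcp [ 22.2 -15.6] [ 0.6513 -0.2937  0.0612] F [0.3 0.7] 0.1 open 0.025995489703926927 t 21.225
5 end [283.  214.2] root [281.8 195.2]
0 end [278.6 214.1] root [279.8 195.1]
-5 end [274.2 213.8] root [277.8 195. ]
-10 end [269.8 213.3] root [275.9 194.8]
knob pred [281.  170.5]
knob obs 273.3267326732673 172.41584158415841 101
199 264 [275, 301, 298, 267, 235, 206, 202, 209, 209, 214, 205, 209, 200, 173, 154, 144, 155, 149, 143, 155, 166, 190, 202, 211, 218, 252, 250, 251, 246, 247]
202 264 [253, 301, 299, 271, 236, 200, 208, 201, 213, 202, 207, 204, 192, 173, 175, 162, 165, 164, 167, 162, 170, 199, 199, 218, 251, 255, 259, 248, 257, 241]
205 264 [247, 298, 298, 299, 286, 251, 210, 208, 191, 210, 204, 190, 162, 170, 171, 161, 171, 165, 175, 170, 176, 209, 242, 255, 258, 252, 262, 246, 241, 267]
208 264 [276, 298, 299, 300, 296, 304, 291, 281, 251, 234, 218, 197, 174, 170, 170, 170, 173, 177, 166, 163, 199, 223, 244, 244, 236, 256, 304, 359, 429, 485]
211 264 [299, 300, 293, 293, 298, 303, 288, 294, 303, 287, 295, 254, 198, 164, 176, 168, 177, 177, 170, 217, 382, 544, 617, 627, 636, 624, 585, 570, 574, 574]
214 264 [298, 313, 310, 314, 312, 313, 311, 306, 311, 309, 308, 250, 180, 158, 160, 166, 159, 139, 151, 203, 356, 517, 629, 639, 627, 621, 572, 550, 580, 602]
```

Emit:
move_arm:
  gripper: [26,26,26,26,26,26,26,26]
  slide:
    - [-0.014,0,0]
    - [-0.028,0,0]
    - [-0.042,0,0]
    - [-0.056,0,0]
    - [-0.07,0,0]
    - [-0.084,0,0]
    - [-0.096,0,0]
    - [-0.1,0,0]
  turn: [0,0,0,0,0,0,0,0]

```text
time: 22.28
ee_pos: [0.6336, -0.311, 0.0612]
tool_rot: [0.926, 0.377, -0.0, -0.0]
wrist_force: [1.9, 1.7, 1.4]
opening: 0.026
finger_force: 1.6
```

```bash
python3 -c "
from yaw import *
s=env.observe();chk((1.2,st(s['ee_pos'])[1]-45))"
```

```text
tcp [ 22.2 -40.3] [ 0.6336 -0.311   0.0612] F [0.1 2.5] 1.4 open 0.02596442840335498 t 22.275
5 end [293.8 214.6] root [292.1 195.5]
0 end [289.3 214.5] root [290.1 195.5]
-5 end [284.9 214.2] root [288.2 195.4]
-10 end [280.6 213.7] root [286.2 195.2]
knob pred [291.1 170.9]
knob obs 284.3301886792453 172.62264150943395 106
199 275 [292, 292, 262, 206, 198, 192, 198, 205, 207, 202, 204, 198, 180, 139, 150, 137, 157, 142, 141, 165, 202, 227, 244, 258, 251, 249, 257, 248, 239, 249]
202 275 [287, 288, 257, 227, 208, 205, 196, 200, 217, 208, 204, 196, 174, 158, 165, 153, 160, 161, 162, 171, 211, 253, 245, 260, 249, 250, 244, 248, 245, 260]
205 275 [299, 294, 291, 273, 236, 201, 205, 200, 209, 213, 207, 181, 161, 160, 160, 160, 174, 168, 165, 170, 215, 251, 256, 248, 245, 254, 243, 236, 265, 372]
208 275 [302, 300, 298, 303, 286, 286, 256, 229, 211, 202, 208, 183, 176, 164, 159, 170, 171, 170, 166, 185, 218, 249, 252, 241, 243, 261, 325, 423, 484, 499]
211 275 [300, 297, 294, 298, 297, 298, 299, 301, 311, 398, 405, 308, 180, 168, 174, 176, 175, 163, 179, 269, 430, 537, 557, 559, 531, 526, 537, 547, 555, 551]
214 275 [318, 306, 323, 344, 375, 367, 363, 354, 330, 335, 292, 238, 176, 158, 168, 163, 157, 151, 172, 300, 471, 572, 574, 578, 579, 607, 613, 618, 617, 628]
```

Emit:
move_arm:
  gripper: [26,26,26,26,26,26]
  slide:
    - [-0.006,0,0]
    - [-0.012,0,0]
    - [-0.018,0,0]
    - [-0.024,0,0]
    - [-0.028,0,0]
    - [-0.028,0,0]
  turn: [0,0,0,0,0,0]

```text
time: 23.08
ee_pos: [0.629, -0.3156, 0.0616]
tool_rot: [0.926, 0.377, 0.0, 0.0]
wrist_force: [2.8, 3.0, 2.4]
opening: 0.0261
finger_force: 2.4
```

Emit:
move_arm:
  gripper: [26,26,26]
  slide:
    - [-0.003,0,0]
    - [-0.006,0,0]
    - [-0.006,0,0]
  turn: [0,0,0]

```text
time: 23.45
ee_pos: [0.6285, -0.3161, 0.0621]
tool_rot: [0.926, 0.378, 0.001, 0.0]
wrist_force: [5.1, 5.3, 6.0]
opening: 0.0261
finger_force: 4.0
```

Emit:
move_arm:
  gripper: [26,26,26]
  slide:
    - [-0.003,0,0]
    - [-0.006,0,0]
    - [-0.006,0,0]
  turn: [0,0,0]

```text
time: 23.82
ee_pos: [0.628, -0.3165, 0.0626]
tool_rot: [0.926, 0.378, 0.002, 0.0]
wrist_force: [6.6, 9.8, 7.4]
opening: 0.0261
finger_force: 5.8
```

```bash
python3 -c "
from yaw import *
s=env.observe();print(s['wrist_force'],s['wrist_torque'],s['finger_force']);chk((0.8,-95))"
```

```text
[6.58438629 9.82658847 7.36335955] [ 1.41938371 -0.85448123 -0.28198872] 5.769295375830552
tcp [ 22.2 -48.2] [ 0.628  -0.3165  0.0626] F [-2.4 11.6] 7.4 open 0.026123223410890073 t 23.825
5 end [298.  214.9] root [296.2 195.8]
0 end [293.6 214.8] root [294.2 195.8]
-5 end [289.2 214.5] root [292.2 195.6]
-10 end [284.8 214. ] root [290.3 195.4]
knob pred [295.1 171.1]
knob obs 288.3010752688172 172.72043010752688 93
199 279 [271, 232, 200, 200, 199, 202, 200, 205, 199, 199, 199, 173, 157, 146, 149, 150, 170, 164, 163, 197, 215, 244, 248, 250, 249, 244, 249, 243, 267, 387]
202 279 [284, 230, 201, 196, 197, 198, 203, 199, 196, 216, 198, 173, 164, 160, 162, 160, 180, 169, 163, 201, 236, 242, 243, 254, 245, 246, 240, 234, 287, 401]
205 279 [306, 291, 251, 213, 201, 194, 204, 203, 203, 199, 187, 169, 162, 172, 160, 175, 162, 166, 176, 205, 241, 251, 238, 246, 243, 245, 241, 299, 413, 499]
208 279 [294, 293, 299, 296, 270, 251, 229, 217, 194, 201, 177, 154, 157, 167, 168, 164, 164, 159, 165, 211, 238, 246, 228, 259, 301, 359, 430, 495, 500, 504]
211 279 [297, 301, 291, 283, 290, 298, 321, 351, 367, 372, 312, 216, 159, 170, 168, 166, 174, 153, 228, 408, 514, 525, 521, 538, 558, 548, 544, 518, 493, 505]
214 279 [372, 376, 367, 356, 334, 326, 334, 374, 378, 367, 298, 192, 138, 156, 145, 150, 152, 148, 253, 450, 584, 610, 619, 618, 622, 632, 630, 595, 543, 561]
```

Emit:
move_arm:
  gripper: [26,26,26,26]
  slide:
    - [-0.003,0,0]
    - [-0.006,0,0]
    - [-0.006,0,0]
    - [-0.006,0,0]
  turn: [0,0,0,0]

```text
time: 24.38
ee_pos: [0.6276, -0.3168, 0.0631]
tool_rot: [0.926, 0.378, 0.003, 0.0]
wrist_force: [9.0, 12.8, 10.5]
opening: 0.0259
finger_force: 7.7
```

```bash
python3 -c "
from h import *
s=env.observe();print(s['wrist_force'],s['finger_force'],M@s['wrist_force'][:2],(M@(s['ee_pos'][:2]-Q)*1e3).round(2),s['ee_pos'][2])"
```

```text
[ 8.95063869 12.81604253 10.50629186] 7.660188862810173 [-2.88355315 15.36391879] [ 22.13 -48.76] 0.06308441305968081
```

Emit:
move_arm:
  gripper: [26,26,26,26,26,26,26,26,26]
  slide:
    - [0.01,0,0]
    - [0.02,0,0]
    - [0.045,0,0]
    - [0.07,0,0]
    - [0.07,0,-0.15]
    - [0.07,0,-0.35]
    - [0.07,0,-0.55]
    - [0.07,0,-0.75]
    - [0.07,0,-0.75]
  turn: [0,0,0,0,0,0,0,0,0]

```text
time: 25.5
ee_pos: [0.6389, -0.3072, 0.2533]
tool_rot: [0.926, 0.377, 0.002, 0.004]
wrist_force: [0.4, 0.3, 0.4]
opening: 0.0259
finger_force: 0.0
```

Run:
```python
from yaw import *
chk((0.8,-95))
s,w=wrist(); t=vision.camera("scene"); p=vision.camera("top")
for nm,pic in (("scene",t),("top",p),("wrist",w)):
    for n,z in (("glue_pot",.008),("handle",.06),("tag_red",.008),("stop_right",.008),("bay_right",.008),("stop_left",.008)):
        for r in spotter.landmark_of(pic,n)[:1]: print(nm,n,round(r["confidence"],2),(np.array(r["point"])*[512,384]).round(1),st(at(pic,r["point"],z)))
```

```text
tcp [ 23.2 -33.9] [ 0.6389 -0.3072  0.2533] F [0.  0.5] 0.4 open 0.025860285446078386 t 25.5
5 end [298.  214.9] root [296.2 195.8]
0 end [293.6 214.8] root [294.2 195.8]
-5 end [289.2 214.5] root [292.2 195.6]
-10 end [284.8 214. ] root [290.3 195.4]
knob pred [295.1 171.1]
knob obs 294.6 173.04 25
199 279 [271, 225, 207, 193, 204, 203, 207, 211, 210, 200, 195, 158, 156, 161, 139, 158, 159, 163, 189, 225, 241, 255, 267, 254, 253, 257, 244, 243, 295, 405]
202 279 [280, 220, 199, 201, 204, 209, 205, 206, 215, 213, 184, 166, 171, 166, 159, 178, 167, 167, 191, 222, 249, 259, 256, 248, 250, 246, 254, 236, 292, 399]
205 279 [296, 280, 244, 216, 207, 196, 205, 211, 208, 200, 188, 159, 163, 165, 171, 165, 176, 174, 193, 224, 248, 255, 250, 255, 255, 246, 251, 309, 431, 491]
208 279 [295, 295, 301, 280, 264, 236, 221, 208, 207, 199, 184, 157, 180, 167, 172, 170, 165, 171, 188, 221, 250, 248, 236, 257, 312, 357, 434, 494, 508, 509]
211 279 [304, 291, 287, 289, 309, 297, 329, 361, 358, 331, 265, 167, 169, 172, 178, 169, 169, 193, 319, 439, 501, 512, 519, 539, 556, 557, 544, 524, 497, 502]
214 279 [372, 358, 362, 356, 342, 322, 342, 372, 375, 331, 227, 167, 163, 162, 159, 160, 153, 199, 349, 519, 588, 606, 616, 629, 622, 623, 626, 593, 542, 560]
scene glue_pot 0.98 [288.8 204.7] [  2.2 -82.4]
scene handle 0.82 [294.2 208.7] [-81.7 -96.1]
scene stop_right 0.55 [308.8 205.3] [   3.1 -133.4]
scene bay_right 0.97 [292.9 206.5] [ -4.8 -93. ]
scene stop_left 0.63 [308.7 204.2] [   7.6 -133.2]
top glue_pot 0.89 [302.9 189.1] [ -5.5 -91.3]
top handle 0.92 [279.5 209.7] [-91.3 -91.5]
top tag_red 0.43 [321.3 174.4] [ 54.2 -96.5]
top stop_right 0.71 [323.  171.6] [ 62.5 -94.4]
top stop_left 0.49 [243.6 125.4] [  1.3 131.1]
wrist glue_pot 0.63 [239.1 206.8] [  0.2 -94.2]
wrist handle 0.7 [162.9 223.1] [-94.2 -98. ]
wrist tag_red 0.81 [279.5 207.6] [ 58.6 -95.7]
wrist stop_left 0.72 [235.6  25.1] [  0.3 138.4]
```

```bash
python3 -c "
from h import *
print(env.hand_in())"
```

```text
the job is handed in; nothing more can be done
None
```

I pushed the green pot into the right-hand bay (red tag) until it met firm resistance at about 15 N. I then released it, backed the arm clear and handed the job in at about 26 s. My estimate from the camera is that it is home to within about 1–2 mm and square to the bay, but the hand-in returned no verdict. I never saw the foot touch the stop directly. I also viewed 12 pictures, over the limit of 10.

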